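# Sweep the loose air caps into the parts bay

### The job

Two spray gun air caps lie loose on the bench to the left of the balance; with the closed fingers, sweep each of them along the bench into the three-sided metal parts bay, until it is wholly inside the bay's open front, lying flat. Only push them: do not pinch or lift a cap. Leave the slender nozzle that stands beside them upright where it is, and do not disturb the stir stick.

Things in the scene. Friction and masses are not known exactly. Their poses are not given: they have to be found in the camera images.
- parts_bay: Low three-sided bay of bare aluminium fixed to the bench, without floor. Origin: on the bench in the middle of its open front; x points into the bay (away from the robot, to 0.18 rad), y left along the front. Inside 116 mm wide (y -58 to 58) and 78 mm deep (x 0 to 78); walls 4 mm thick (8 mm posts at the front ends), 28 mm high; 3 mm high screw flanges stick out 18 mm at the sides.
- air_cap_0: Spray gun air cap, loose, lying flat: brass-coloured ring with pale top and two horns, 30 mm across, 24 mm high, about 40 g. Only the ring (lowest 12 mm) is solid: push it with the fingertips less than 10 mm above the bench. Origin: centre of its underside. Starts 42 to 90 mm before the bay, in one of three lanes 46 mm apart across its front (left, middle, right).
- air_cap_1: The other air cap, the same in every way, in another lane; the nozzle stands in the third. Origin: centre of its underside.
- balance: Bench balance, fixed, to the right of the air caps. Its raised round pan, 276 mm across and 106 mm high, has its centre at x 0.54, y 0.15; the body of a wide gripper that works low with its long side towards the pan can hit it. Origin: about under the middle of the balance, on the bench.
- nozzle: Slender brass-coloured pointed fluid nozzle, hexagonal foot 14 to 16 mm across, 26 mm high, standing upright in the lane that the air caps leave free. To be left alone. Origin: centre of its underside, z up.
- stick: Flat wooden stir stick 20 x 201 x 8 mm lying near the front edge of the bench, its length along its y axis. To be left alone. Origin: centre of its underside.
- meter_grey: Grey pistol-shaped instrument standing on its foot, fixed, at the right of the bench (about x 0.5, y -0.27). It reaches 330 mm above the bench and begins at x 0.41; a screen hangs over it from 550 mm up, beyond x 0.5. Pass both on the robot's side, with the arm drawn in. Origin: about under its middle, on the bench.

How it is judged:
At the end, for the whole second after the job is handed in: Both air caps lie flat (within 0.2 rad) and at rest on the bench, inside the bay's walls, their centres at least 16 mm past the line of the mouth (so wholly inside); the nozzle stands upright within 15 mm of where it was (x of air_cap_0 in the frame of parts_bay between 0.016 and 0.08 m and y of air_cap_0 in the frame of parts_bay between -0.059 and 0.059 m and height (world z) of each of air_cap_0, air_cap_1 below 0.006 m and angle between each of air_cap_0, air_cap_1, nozzle's own z axis and vertical below 0.2 rad and linear speed of each of air_cap_0, air_cap_1 below 0.02 m/s and x of air_cap_1 in the frame of parts_bay between 0.016 and 0.08 m and y of air_cap_1 in the frame of parts_bay between -0.059 and 0.059 m and distance of nozzle from where it was at the start of the episode below 0.015 m); the robot touches nothing.
It fails at once if an air cap is lifted off the bench (height (world z) of any of air_cap_0, air_cap_1 above 0.02 m).
It fails at once if an air cap is taken between the fingers ((horizontal distance between the grasp point and air_cap_0 below 0.007 m and height (world z) of the grasp point below 0.03 m and contact force between the fingers and air_cap_0 above 0.3 N) or (horizontal distance between the grasp point and air_cap_1 below 0.007 m and height (world z) of the grasp point below 0.03 m and contact force between the fingers and air_cap_1 above 0.3 N)).
It fails at once if the standing nozzle is knocked over or shifted by more than 15 mm (distance of nozzle from where it was at the start of the episode above 0.015 m or angle between nozzle's own z axis and vertical above 0.3 rad).
It fails at once if the stir stick is shifted by more than 30 mm (distance of stick from where it was at the start of the episode above 0.03 m).
It also fails if it takes over 64 s, if anything falls off the work surface, if the arm or the gripper's body presses on something with over 40 N, if the wrist force passes 120 N, or if a joint passes its speed limit or range.

### The arm

A 7-joint arm with a two-finger parallel gripper is mounted at the origin on a cart in front of the work surface, level with it; the furniture and walls round the work are solid. World frame = base frame: x ahead of the robot, y to its left, z up, the work surface at z = 0. Lengths are in m, angles in rad, forces in N, time in s.
With the tool pointing down it reaches from about 0.4 to 0.85 m from the base axis. Payload 10.4 kg.
Tool frame: the origin (TCP) lies midway between the tips of the shut fingers; the grasp point (between the pads) lies 19 mm behind it; z points along the fingers, x is the direction in which the jaws open and shut, and the axes are right-handed (so a half turn about z gives the same grasp; the last joint's range is limited). The gripper opens to 87 mm and grips with 3 to 60 N. Pads are 19 mm wide; open, the fingers measure 117 mm over their backs; the gripper's body (75 mm by 190 mm) begins 51 mm behind the grasp point.
Start: joints at [-1.153, 0.332, -0.065, 1.46, 0.022, 1.35, -0.088], TCP at [0.267, 0.565, 0.223] pointing down, gripper open.
Joint ranges: [-2.6, 2.6], [-0.5, 2.12], [-1.47, 1.34], [0.16, 2.42], [-1.27, 4.41], [0.06, 2.06], [-2.6, 2.6]. Speed limits (rad/s): [2.22, 2.22, 2.79, 2.79, 3.14, 3.14, 3.14].

### API

Orientations are given as a unit quaternion [x, y, z, w].
In Python, from bench import r gives the robot as it stands. The module is installed in compiled form; this text tells all that it offers.
- The arm moves only by the tool play_rows, never from a script. Its argument "commands" is a list of rows, each a list of 7 numbers: the shift along the world's x, y, z in cm, then the turn, a rotation vector about the world's x, y, z in rad, then the finger opening in cm, from 0 to 8.7. A call has 1 to 20 rows; each row shifts and turns the commanded pose from where the row before left it; what a row does not reach is not made up. A row lasts 1/8 s, in which the tool goes at most 62.5 mm and 10.7 degrees, less where a joint would pass 70% of its speed; a pose out of reach is approached as far as the arm can. A call is refused whole if a number of a shift passes 6.25 or a number of a turn 0.188, either way. A call with a gripper value outside its range is refused whole. The fingers move at their own pace and stop on an object; "grip_force" is the grip in N (left out, the last holds). Time passes only in rows, so rows that do not move let the fingers close. It gives the time, the measured TCP pose, the force and the opening at its end, in the units of the state.
- r.read_state(): the state, without advancing time (a new reading comes with each control period).
- r.camera(name): name is "scene" or "side" or "wrist"; returns a dict with "img" (480x640x3 uint8, red, green, blue), "K" (3x3 intrinsics, pixels), "camera_from_world" (4x4, takes a point from world to camera coordinates). Camera axes: x right, y down, z forward; pixel columns grow to the right and rows downward; lengths in m; the calibration is good to about 2 mm. A picture is of the moment at which its call begins. There is no depth.
- r.close_job(): hands the job in, once; it reports no verdict.
The state is a dict: "time": time; "joint_positions": joint angles; "joint_vel": joint speeds; "joint_torque": joint torques, N m; "ee_pos": TCP position; "eef_rot": TCP orientation; "ft_force": force on the tool from outside, world axes, zero at the start; "torque": the same for the moment, N m; "width": finger opening in m.
Only numpy, scipy, OpenCV 4.12 (cv2) and the standard library are available. Lean on these libraries where they do the work, as an engineer would, in place of code of your own. Each camera call takes 0.05 s, during which the arm holds its last target. There are 200 camera calls.

## Working session

There is one attempt and no reset: what is moved stays moved. The work goes in short steps, Python scripts to look and compute and a tool call to move; the robot and the scene stay as the last step left them, time stands still between calls to the robot, and variables do not carry over. Pictures are saved under pics/ and viewed, about 8 in all and at most 12, crops included, and the job is handed in when it is done.

Besides the shell and the picture viewer there is one more tool, called after "Call:" by a JSON object that holds its "method" and its "body". play_rows: Moves the arm, as the interface text tells. Its arguments: {"type":"object","properties":{"commands":{"type":"array","items":{"type":"array","items":{"type":"number"}}},"grip_force":{"type":"number"}},"required":["commands"]}

```bash
mkdir -p pics; cat > h.py <<'E'
import numpy as np, cv2
from bench import r
def ray(c,u,v,z):
    T=np.array(c["camera_from_world"]);R=T[:3,:3];o=-R.T@T[:3,3]
    d=R.T@np.linalg.solve(np.array(c["K"]),[u,v,1.]);return o+d*(z-o[2])/d[2]
def proj(c,p):
    T=np.array(c["camera_from_world"]);q=np.array(c["K"])@(T[:3,:3]@np.array(p)+T[:3,3]);return q[:2]/q[2]
def save(c,n): cv2.imwrite(n,c["img"][:,:,::-1])
E
python3 - <<'E'
from h import *
s=r.read_state();print(s["ee_pos"],s["eef_rot"],s["width"],s["time"])
ims=[]
for n in("scene","side"):
    c=r.camera(n);save(c,f"pics/{n}0.png");T=np.array(c["camera_from_world"]);print(n,-T[:3,:3].T@T[:3,3],c["K"][0][0], proj(c,[.55,.4,0]))
E
```

```text
[0.26649165 0.56489785 0.22173803] [ 8.44564412e-01  5.35453475e-01 -5.89263947e-04  4.27415507e-04] 0.08724366455376181 0.0
scene [-0.09619253 -0.6302003   0.53741569] 504.8129527025644 [285.67969625 202.19959343]
side [0.35441157 1.06142352 0.59439463] 485.0337044832458 [248.64075195 336.60116339]
```

View pics/scene0.png

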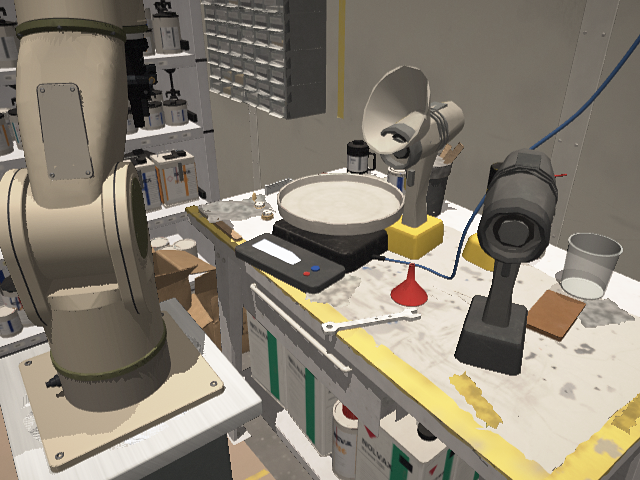

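View pics/side0.png

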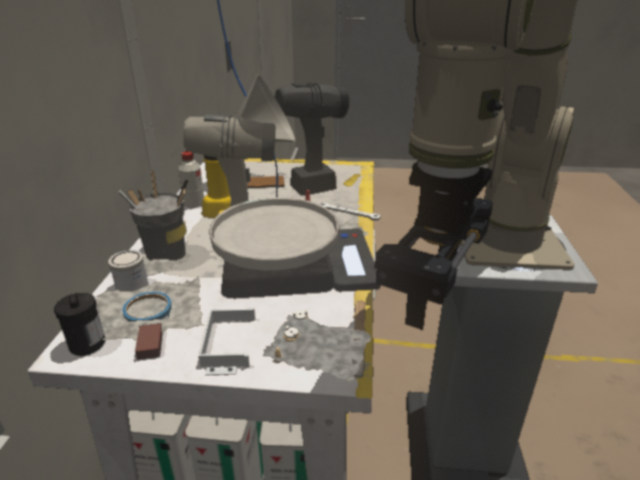

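The side view shows the bay around (228,340). The caps look to be near (291,334) and (301,316), and the nozzle near (278,353). I'll enlarge that area.

```bash
python3 - <<'E'
import cv2
i=cv2.imread("pics/side0.png")[295:385,185:385]
cv2.imwrite("pics/crop0.png",cv2.resize(i,None,fx=4,fy=4,interpolation=cv2.INTER_CUBIC))
E
```

```text
(no output)
```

View pics/crop0.png

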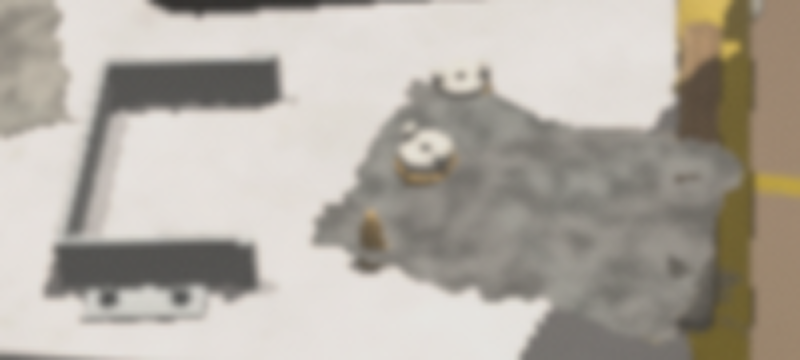

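```bash
python3 - <<'E'
from h import *
c=r.camera("side")
P=lambda n,u,v,z:print(n,ray(c,185+u/4,295+v/4,z).round(4))
P("nearfront",253,242,.028);P("farfront",278,59,.028);P("farback",107,63,.028);P("nearback",60,243,.028)
P("nearfront bot",257,288,0)
P("farfront inner bot",281,103,0)
P("capM",425,147,.014);P("capM bottom edge",424,184,0);P("capR",463,78,.014);P("capR bottom",462,97,0);P("nozzle",370,252,0)
P("nozzletip",371,212,.026)
P("stick",700,30,.008);P("stick",700,130,.008)
m=r.camera("wrist");save(m,"pics/w0.png")
E
```

```text
nearfront [0.531 0.477 0.028]
farfront [0.5465 0.3565 0.028 ]
farback [0.6256 0.3673 0.028 ]
nearback [0.6107 0.4856 0.028 ]
nearfront bot [0.5319 0.475  0.    ]
farfront inner bot [0.5475 0.3546 0.    ]
capM [0.4717 0.3951 0.014 ]
capM bottom edge [0.4712 0.404  0.    ]
capR [0.461  0.3447 0.014 ]
capR bottom [0.4622 0.3417 0.    ]
nozzle [0.4881 0.449  0.    ]
nozzletip [0.4859 0.4522 0.026 ]
stick [0.3505 0.2886 0.008 ]
stick [0.3486 0.364  0.008 ]
```

View pics/w0.png

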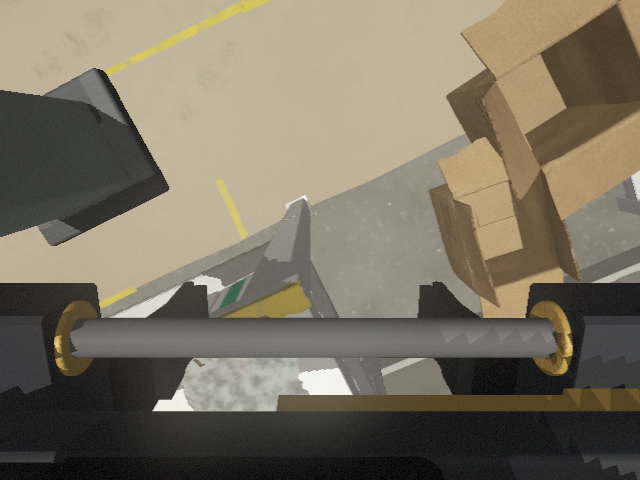

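The crop shows the nozzle in the left lane and the caps in the middle and right lanes. The bay is turned by about 0.13 rad, with its mouth centre near (0.539, 0.417). From the start pose the wrist view misses the work. I'll turn the jaw axis along the bay's x, close the fingers, and look from above.

Call:
{"method": "play_rows", "body": {"commands": [[2, -3, 0, 0, 0, -0.167, 0], [2, -3, 0, 0, 0, -0.167, 0], [2, -3, 0, 0, 0, -0.167, 0], [2, -3, 0, 0, 0, -0.167, 0], [2, -3, 0, 0, 0, -0.167, 0], [2, -3, 0, 0, 0, -0.167, 0], [0, -2, 0, 0, 0, 0, 0], [0, 0, 0, 0, 0, 0, 0], [0, 0, 0, 0, 0, 0, 0]], "grip_force": 20}}

```text
time: 1.32
ee_pos: [0.3856, 0.3666, 0.2226]
eef_rot: [0.998, 0.066, -0.0, -0.0]
ft_force: [0.0, 0.2, -0.7]
width: 0.0055
```

```bash
python3 - <<'E'
from h import *
s=r.read_state();print(s["time"],s["ee_pos"],s["eef_rot"],s["width"])
c=r.camera("wrist");save(c,"pics/w1.png");T=c["camera_from_world"];print(-T[:3,:3].T@T[:3,3],T[2,:3],c["K"][0][0])
for p in [(.4717,.393,.014),(.4615,.345,.014),(.487,.45,0),(.531,.477,.028),(.5465,.3565,.028)]:print(proj(c,p))
E
```

```text
1.325 [0.38560429 0.36659266 0.2226304 ] [ 9.97829050e-01  6.58564815e-02 -5.49955564e-05 -3.28740721e-04] 0.005535297990991862
[0.37667224 0.43395801 0.38480045] [ 0.03357565 -0.25117573 -0.967359  ] 420.81965745406256
[413.26614903 196.46361698]
[392.12181598 246.93713043]
[439.07567677 132.80877855]
[509.612415   105.88463167]
[492.49859911 250.96205912]
```

View pics/w1.png

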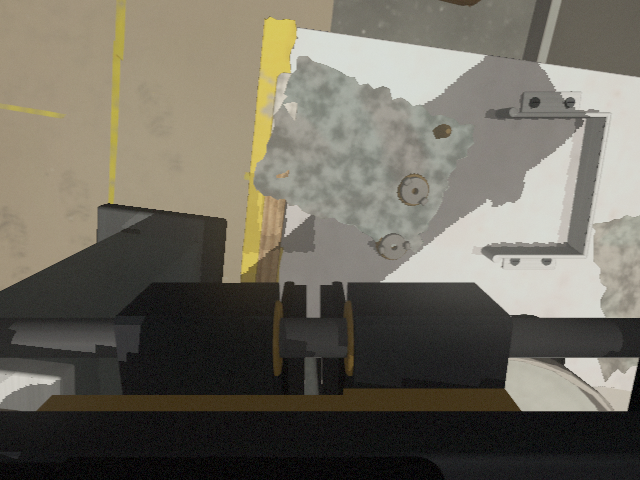

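The overhead wrist view shows the caps at about (414,190) and (394,246), the nozzle at (442,131), and the bay's front ends at about (490,114) and (480,250).

```bash
python3 - <<'E'
from h import *
c=r.camera("wrist");cv2.imwrite("pics/w1c.png",cv2.resize(c["img"][80:280,360:627,::-1],None,fx=3,fy=3,interpolation=cv2.INTER_CUBIC))
P=lambda n,u,v,z:(print(n,ray(c,u,v,z).round(4)),ray(c,u,v,z))[1]
P("M",414,190,.013);P("R",395,246,.013);P("N",443,131,.01)
for z in(0,.028):
  P("LF",490,114,z);P("RF",480,250,z);P("LB",609,113,z);P("RB",586,259,z)
E
```

```text
M [0.4715 0.3986 0.013 ]
R [0.4642 0.346  0.013 ]
N [0.4872 0.4515 0.01  ]
LF [0.5278 0.4715 0.    ]
RF [0.5479 0.3498 0.    ]
LB [0.6307 0.4861 0.    ]
RB [0.6501 0.3545 0.    ]
LF [0.5169 0.4688 0.028 ]
RF [0.5354 0.3559 0.028 ]
LB [0.6122 0.4823 0.028 ]
RB [0.6302 0.3603 0.028 ]
```

View pics/w1c.png

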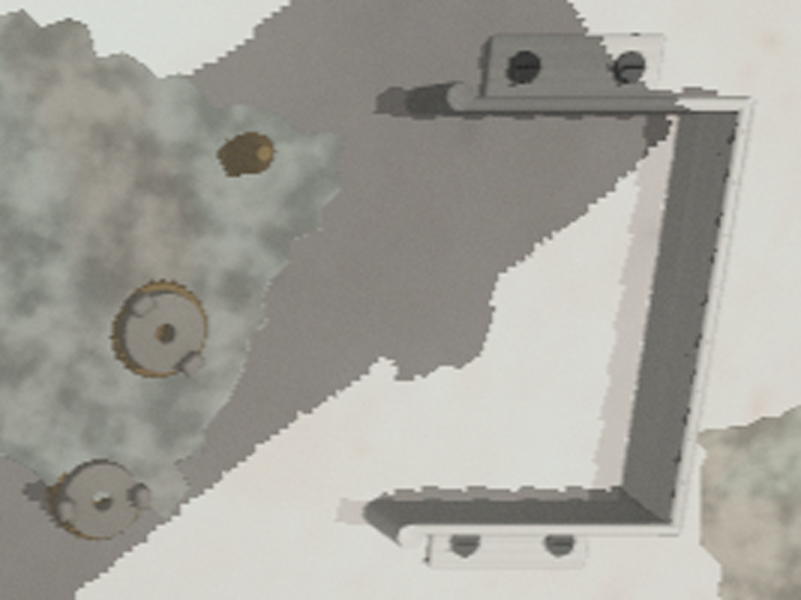

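```bash
python3 - <<'E'
from h import *
c=r.camera("wrist")
q=lambda u,v,z:ray(c,360+u/3,80+v/3,z)
L=q(458,97,.028);R=q(408,534,.028);LB=q(750,100,.028);RB=q(675,530,.028)
y=(L-R)[:2];W=np.hypot(*y);y/=W;x=np.array([y[1],-y[0]]);th=np.arctan2(x[1],x[0])
b=((LB+RB)/2-(L+R)/2)[:2]
o=(L+R)[:2]/2-.004*x
print("L",L,"R",R,"LB",LB,"RB",RB,"W",W,"th",th,"th depth",np.arctan2(b[1],b[0]),np.hypot(*b),"o",o)
for n,u,v,z in(("M",160,329,.010),("R",97,500,.010),("N",246,155,.010)):
    p=q(u,v,z);d=p[:2]-o;print(n,p.round(4),"bay",(d@x).round(4),(d@y).round(4))
E
```

```text
L [0.53487638 0.47223906 0.028     ] R [0.55124027 0.35039995 0.028     ] LB [0.61319706 0.48192052 0.028     ] RB [0.62881333 0.36200468 0.028     ] W 0.1229330874138421 th 0.13350842465606716 th depth 0.13570372180682969 0.0786701328505185 o [0.53909392 0.41078706]
M [0.4718 0.3984 0.01  ] bay -0.0684 -0.0034
R [0.4627 0.3442 0.01  ] bay -0.0846 -0.0559
N [0.4866 0.4506 0.01  ] bay -0.0467 0.0465
```

The bay fit agrees with the given sizes: 123 mm between post centres against 124 expected, at 0.134 rad. In the bay frame, cap M is at (-68,-3) mm, cap R at (-85,-56) mm and the nozzle at (-47,+46) mm. I'll push M first at yaw 0.33, aiming for about (45,+20) mm.

Call:
{"method": "play_rows", "body": {"commands": [[2.4, 0.9, 0, 0, 0, 0.1, 0], [2.4, 1.0, 0, 0, 0, 0.1, 0], [0, 0, -5, 0, 0, 0, 0], [0, 0, -5, 0, 0, 0, 0], [0, 0, -5, 0, 0, 0, 0], [0, 0, -4, 0, 0, 0, 0], [0, 0, -2, 0, 0, 0, 0], [0, 0, -0.7, 0, 0, 0, 0], [0, 0, 0, 0, 0, 0, 0], [0, 0, 0, 0, 0, 0, 0]]}}

```text
time: 2.72
ee_pos: [0.4351, 0.385, 0.0067]
eef_rot: [0.987, 0.163, 0.001, -0.001]
ft_force: [0.5, 0.4, 0.3]
width: 0.0001
```

Call:
{"method": "play_rows", "body": {"commands": [[0.75, 0.26, -0.1, 0, 0, 0, 0], [0.75, 0.26, 0, 0, 0, 0, 0], [0.75, 0.26, 0, 0, 0, 0, 0], [0.75, 0.26, 0, 0, 0, 0, 0], [0.75, 0.26, 0, 0, 0, 0, 0], [0.75, 0.26, 0, 0, 0, 0, 0], [0.75, 0.26, 0, 0, 0, 0, 0], [0, 0, 0, 0, 0, 0, 0]]}}

```text
time: 3.72
ee_pos: [0.4879, 0.4025, 0.0045]
eef_rot: [0.987, 0.163, 0.0, -0.0]
ft_force: [0.2, 0.3, -0.4]
width: 0.0004
```

```bash
python3 - <<'E'
from h import *
a=r.camera("side")["img"][290:390,185:385,::-1];c=r.camera("wrist");b=c["img"][:,:,::-1]
np.savez("wc.npz",K=c["K"],camera_from_world=c["camera_from_world"])
o=np.zeros((600,800,3),np.uint8);o[:300,:600]=cv2.resize(a,None,fx=3,fy=3);o[300:,:400]=cv2.resize(b,(400,300));cv2.imwrite("pics/c2.png",o)
E
```

```text
(no output)
```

View pics/c2.png

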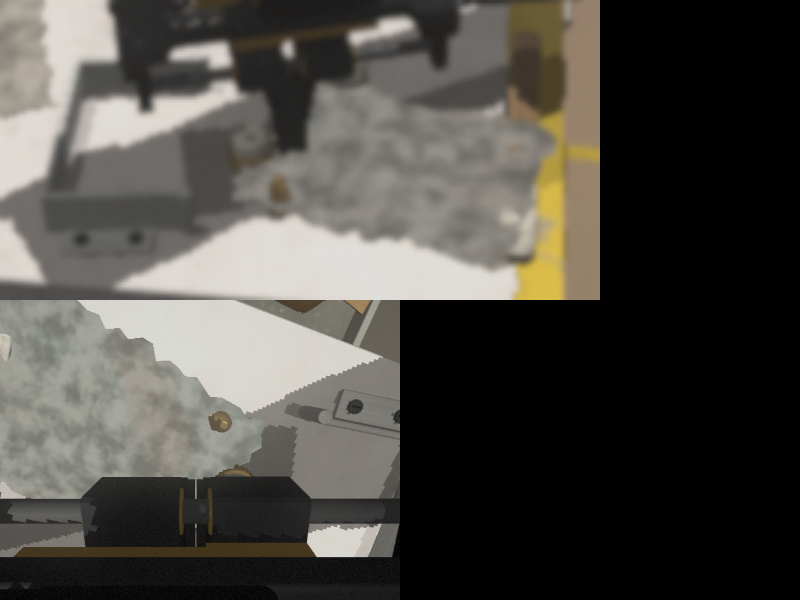

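```bash
python3 - <<'E'
from h import *
c=r.camera("side")
for z in(.03,.05,.075):print(z,proj(c,[.488+.095*.946-.037*.324,.4025+.095*.324+.037*.946,z]),proj(c,[.488+.095*.946+.037*.324,.4025+.095*.324-.037*.946,z]))
print(ray(c,185+252/3,290+140/3,.012),ray(c,185+278/3,290+202/3,0))
w=dict(np.load("wc.npz"));print(ray(w,376,272,.012),ray(w,352,195,.012))
E
```

```text
0.03 [228.94976953 349.49485709] [225.96839068 321.76250393]
0.05 [227.79986464 340.40353167] [224.86715514 313.00790207]
0.075 [226.3215806  328.71598997] [223.45431148 301.77607819]
[0.50972061 0.40990243 0.012     ] [0.48805704 0.44740979 0.        ]
[0.50502457 0.42590457 0.012     ] [0.48592905 0.45091291 0.012     ]
```

The cap is ahead of the finger at about (0.509, 0.410), as planned, and the nozzle hasn't moved. I'll carry on about 78 mm, then back off and rise.

Call:
{"method": "play_rows", "body": {"commands": [[0.75, 0.26, 0, 0, 0, 0, 0], [0.75, 0.26, 0, 0, 0, 0, 0], [0.75, 0.26, 0, 0, 0, 0, 0], [0.75, 0.26, 0, 0, 0, 0, 0], [0.75, 0.26, 0, 0, 0, 0, 0], [0.75, 0.26, 0, 0, 0, 0, 0], [0.75, 0.26, 0, 0, 0, 0, 0], [0.75, 0.26, 0, 0, 0, 0, 0], [0.75, 0.26, 0, 0, 0, 0, 0], [0.6, 0.2, 0, 0, 0, 0, 0], [0, 0, 0, 0, 0, 0, 0]]}}

```text
time: 5.25
ee_pos: [0.5612, 0.4278, 0.0045]
eef_rot: [0.987, 0.163, 0.0, 0.0]
ft_force: [-0.0, -1.2, 0.8]
width: 0.0005
```

Call:
{"method": "play_rows", "body": {"commands": [[-1, -0.34, 0, 0, 0, 0, 0], [-1, -0.34, 0, 0, 0, 0, 0], [0, 0, 4, 0, 0, 0, 0], [0, 0, 5, 0, 0, 0, 0], [-3, -1.5, 5, 0, 0, 0, 0], [-4, -3, 3, 0, 0, 0, 0], [-4, -3, 0, 0, 0, 0, 0], [-3, -2, 0, 0, 0, 0, 0], [0, 0, 0, 0, 0, 0, 0], [0, 0, 0, 0, 0, 0, 0]]}}

```text
time: 6.5
ee_pos: [0.4006, 0.3264, 0.1749]
eef_rot: [0.987, 0.164, 0.0, -0.0]
ft_force: [0.3, 0.4, 0.2]
width: 0.0003
```

```bash
python3 - <<'E'
from h import *
c=r.camera("wrist");save(c,"pics/w3.png");np.savez("wc.npz",K=c["K"],camera_from_world=c["camera_from_world"])
E
```

```text
(no output)
```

View pics/w3.png

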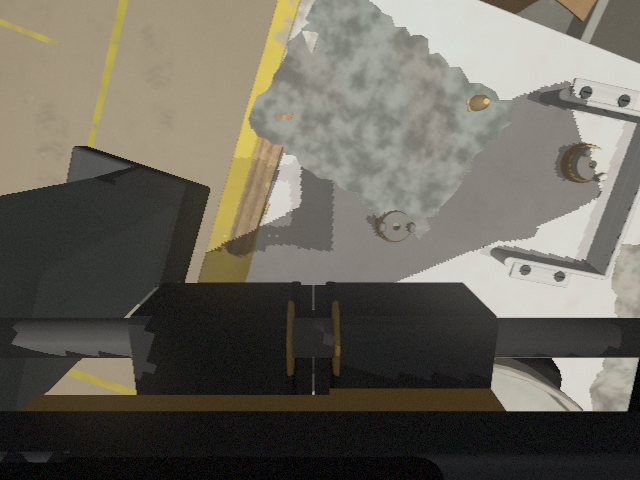

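Cap M is inside the bay at about (580,162). Cap R is still at (394,227), and the nozzle is standing at (479,103).

```bash
python3 - <<'E'
from h import *
w=dict(np.load("wc.npz"));o=np.array([.5391,.4108]);t=.134;x=np.array([np.cos(t),np.sin(t)]);y=np.array([-x[1],x[0]])
for n,u,v in(("M",580,162),("R",394,227),("N",479,103)):
    p=ray(w,u,v,.01);d=p[:2]-o;print(n,p.round(4),d@x,d@y)
print(ray(w,270,165,.008),ray(w,235,250,.008))
p=ray(w,394,227,.01)[:2]
tgt=o+.045*x-.028*y;d=tgt-p;L=np.hypot(*d);print("yaw",np.arctan2(d[1],d[0]),"L",L,"start",p-.036*d/L,"end",tgt-.0225*d/L)
E
```

```text
M [0.5785 0.4375 0.01  ] 0.042623724432888026 0.021227739647882278
R [0.4628 0.3442 0.01  ] -0.08456365930294284 -0.05583236022150667
N [0.4875 0.4516 0.01  ] -0.04571037648393379 0.04736991336772585
[0.35481936 0.35836064 0.008     ] [0.34832302 0.28436229 0.008     ]
yaw 0.3456003802538088 L 0.1325193649527069 start [0.42888218 0.33197509] end [0.56626775 0.38144084]
```

M sits at (43,+21) mm in the bay frame, so it's wholly inside. For R, I'll first push obliquely at yaw 0.55 to clear the right post, then straight in.

Call:
{"method": "play_rows", "body": {"commands": [[1.6, 0, 0, 0, 0, 0.11, 0], [1.5, -0.1, 0, 0, 0, 0.115, 0], [0, 0, -5, 0, 0, 0, 0], [0, 0, -5, 0, 0, 0, 0], [0, 0, -4, 0, 0, 0, 0], [0, 0, -2, 0, 0, 0, 0], [0, 0, -1, 0, 0, 0, 0], [0, 0, 0, 0, 0, 0, 0]]}}

```text
time: 7.55
ee_pos: [0.4318, 0.3251, 0.0042]
eef_rot: [0.962, 0.273, -0.0, 0.0]
ft_force: [0.0, -0.4, -0.4]
width: 0.0006
```

Call:
{"method": "play_rows", "body": {"commands": [[0.72, 0.45, 0, 0, 0, 0, 0], [0.72, 0.45, 0, 0, 0, 0, 0], [0.72, 0.45, 0, 0, 0, 0, 0], [0.72, 0.45, 0, 0, 0, 0, 0], [0.72, 0.45, 0, 0, 0, 0, 0], [0.72, 0.45, 0, 0, 0, 0, 0], [0.72, 0.45, 0, 0, 0, 0, 0], [0.72, 0.45, 0, 0, 0, 0, 0], [0.72, 0.45, 0, 0, 0, 0, 0], [0.72, 0.45, 0, 0, 0, 0, 0], [0, 0, 0, 0, 0, 0, 0]]}}

```text
time: 8.93
ee_pos: [0.5042, 0.3703, 0.0045]
eef_rot: [0.962, 0.273, 0.0, -0.0]
ft_force: [-0.4, -0.0, -0.7]
width: 0.0008
```

Call:
{"method": "play_rows", "body": {"commands": [[-1.2, -0.75, 0, 0, 0, 0, 0], [-1.4, -0.8, 0, 0, 0, 0, 0], [0, 0, 5, 0, 0, 0, 0], [0, 0, 5, 0, 0, -0.14, 0], [-2, 0, 5, 0, 0, -0.14, 0], [-4, -2, 2, 0, 0, -0.14, 0], [-2, -1, 0, 0, 0, 0, 0], [0, 0, 0, 0, 0, 0, 0], [0, 0, 0, 0, 0, 0, 0]]}}

```text
time: 10.05
ee_pos: [0.3981, 0.3247, 0.1746]
eef_rot: [0.998, 0.066, 0.0, -0.0]
ft_force: [0.1, 0.2, 0.1]
width: 0.0004
```

```bash
python3 - <<'E'
from h import *
c=r.camera("wrist");save(c,"pics/w4.png");np.savez("wc.npz",K=c["K"],camera_from_world=c["camera_from_world"])
E
```

```text
(no output)
```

View pics/w4.png

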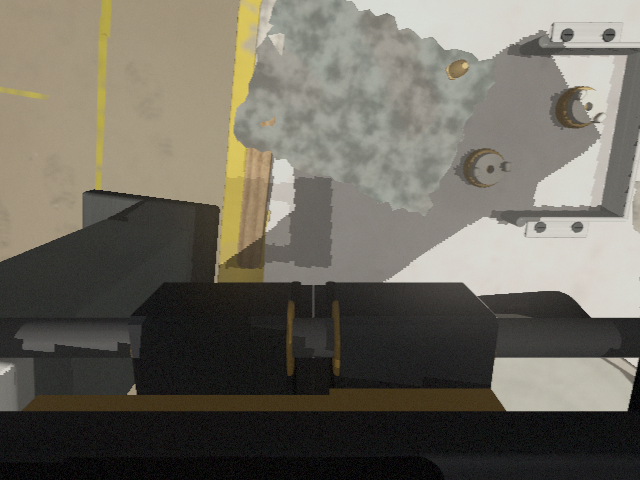

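Cap R is now at about (485,168), left of the right post. M is at (577,106) and the nozzle at (458,69).

```bash
python3 - <<'E'
from h import *
w=dict(np.load("wc.npz"));o=np.array([.5391,.4108]);t=.134;x=np.array([np.cos(t),np.sin(t)]);y=np.array([-x[1],x[0]])
for n,u,v in(("M",577,106),("R",485,168),("N",458,70)):
    p=ray(w,u,v,.01);d=p[:2]-o;print(n,p.round(4),d@x,d@y)
p=ray(w,485,168,.01)[:2];print("start",p-.038*x,"end",p-.0225*x+(.046-(p-o)@x)*x)
E
```

```text
M [0.5798 0.4382 0.01  ] 0.04399040823674445 0.021764540726025124
R [0.5231 0.3849 0.01  ] -0.01927381514220334 -0.023489693759045093
N [0.4872 0.4507 0.01  ] -0.046143683795266684 0.046499320678955146
start [0.48547783 0.37986914] end [0.56552754 0.39066047]
```

Call:
{"method": "play_rows", "body": {"commands": [[3, 2, 0, 0, 0, 0, 0], [3, 2, 0, 0, 0, 0, 0], [2.6, 1.5, 0, 0, 0, 0, 0], [0, 0, -5, 0, 0, 0, 0], [0, 0, -5, 0, 0, 0, 0], [0, 0, -4, 0, 0, 0, 0], [0, 0, -2, 0, 0, 0, 0], [0, 0, -1, 0, 0, 0, 0], [0, 0, 0, 0, 0, 0, 0]]}}

```text
time: 11.22
ee_pos: [0.4841, 0.3798, 0.0049]
eef_rot: [0.998, 0.066, 0.0, -0.0]
ft_force: [0.4, -0.2, 0.4]
width: 0.0003
```

Call:
{"method": "play_rows", "body": {"commands": [[0.8, 0.11, 0, 0, 0, 0, 0], [0.8, 0.11, 0, 0, 0, 0, 0], [0.8, 0.11, 0, 0, 0, 0, 0], [0.8, 0.11, 0, 0, 0, 0, 0], [0.8, 0.11, 0, 0, 0, 0, 0], [0.8, 0.11, 0, 0, 0, 0, 0], [0.8, 0.11, 0, 0, 0, 0, 0], [0.8, 0.11, 0, 0, 0, 0, 0], [0.8, 0.11, 0, 0, 0, 0, 0], [0.8, 0.11, 0, 0, 0, 0, 0], [0, 0, 0, 0, 0, 0, 0]]}}

```text
time: 12.6
ee_pos: [0.5643, 0.3904, 0.0045]
eef_rot: [0.998, 0.066, 0.0, 0.0]
ft_force: [0.1, -0.3, -0.2]
width: 0.0005
```

Call:
{"method": "play_rows", "body": {"commands": [[-1, -0.13, 0, 0, 0, 0, 0], [-1.2, -0.16, 0, 0, 0, 0, 0], [0, 0, 5, 0, 0, 0, 0], [0, 0, 5, 0, 0, 0, 0], [-4, -1, 5, 0, 0, 0, 0], [-5, -2, 3, 0, 0, 0, 0], [-5, -2, 0, 0, 0, 0, 0], [0, 0, 0, 0, 0, 0, 0], [0, 0, 0, 0, 0, 0, 0], [0, 0, 0, 0, 0, 0, 0]]}}

```text
time: 13.85
ee_pos: [0.4037, 0.3383, 0.1827]
eef_rot: [0.998, 0.066, 0.0, 0.0]
ft_force: [0.4, 0.9, -0.3]
width: 0.0004
```

```bash
python3 - <<'E'
from h import *
c=r.camera("wrist");save(c,"pics/w5.png");np.savez("wc.npz",K=c["K"],camera_from_world=c["camera_from_world"])
E
```

```text
(no output)
```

View pics/w5.png

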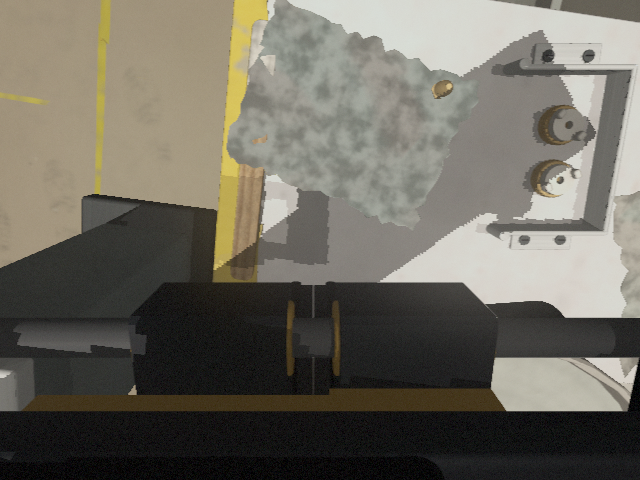

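Both caps are in the bay, at about (562,125) and (554,179). The nozzle is standing at (442,89). I'll check the positions and hand in.

```bash
python3 - <<'E'
from h import *
w=dict(np.load("wc.npz"));o=np.array([.5391,.4108]);t=.134;x=np.array([np.cos(t),np.sin(t)]);y=np.array([-x[1],x[0]])
ok=True
for n,u,v in(("M",562,125),("R",554,179),("N",442,89)):
    p=ray(w,u,v,.01);d=p[:2]-o;print(n,p.round(4),d@x,d@y)
    if n!="N": ok&=.024<d@x<.065 and abs(d@y)<.05
print(ray(w,241,275,.008))
if ok: print(r.close_job())
E
```

```text
M [0.5829 0.4378 0.01  ] 0.047005882025954994 0.020952984590646602
R [0.5882 0.3971 0.01  ] 0.04687229596407543 -0.020122927428006254
N [0.4863 0.451  0.01  ] -0.04693103200127856 0.04690308686689439
[0.35003753 0.28355955 0.008     ]
the job is handed in; nothing more can be done
None
```

I swept both air caps into the bay with the closed fingers, without pinching or lifting either, and handed the job in after about 14 s. The hand-in reports no verdict.

In the last wrist picture, taken just before handing in:

| Item | Position in bay frame (mm) | Result |
|---|---|---|
| Middle-lane cap | x 47, y +21 | inside the bay |
| Right-lane cap | x 47, y -20 | inside the bay |
| Nozzle | x -47, y +47 | standing, within about 1 mm of where it was |

- **Caps:** both look flat in that picture. The mouth limit is x of at least 16 mm, so both have room to spare.
- **Stir stick:** its end shows within a few millimetres of where it was.
- **Arm:** it was clear of everything, with force readings of 1.2 N or less.
- **Disagreement:** early estimates from the side view differed from the wrist view by up to 6 mm. I used the wrist view, because its bay width (123 mm) matched the given sizes.

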